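# Magnet-ring field reading through the guide plate

## Robot

A 6-joint arm with a two-finger parallel gripper is mounted at the origin on the work surface; the furniture and walls round the work are solid. World frame = base frame: x ahead of the robot, y to its left, z up, the work surface at z = 0. Lengths are in mm, angles in rad, forces in N, time in s.
With the tool pointing down it reaches from about 250 to 725 mm from the base axis. Payload 9.7 kg.
Tool frame: the origin (TCP) lies at the very end of the fingers, on their centre line; the grasp point (between the pads) lies 19 mm behind it (ctrl.pinch_z is the distance from the TCP to the grasp point, in mm); z points along the fingers, y is the direction in which the jaws open and shut (so a half turn about z gives the same grasp; the last joint's range is limited). The gripper opens to 85 mm and grips with 20 to 120 N. Pads are 22 mm wide; open, the fingers measure 114 mm over their backs; the gripper's body (76 mm by 85 mm) begins 54 mm behind the grasp point. The pads swing forward as they close: fully open they stand 13 mm farther back than shut.
Start: joints at [1.13, 0.087, 0.176, 1.66, 0, 1.571], TCP at [234.662, 497.424, 231.284] pointing down, gripper open.
Joint ranges: [-3.13, 3.13], [-0.85, 1.81], [-1.15, 1.24], [-2.2, 2.28], [-1.44, 1.52], [-3.14, 3.14]. Speed limits (rad/s): [2.22, 2.22, 2.57, 3.14, 3.14, 3.14].

## Interface

Orientations are given as a unit quaternion [w, x, y, z].
In Python, from bench import ctrl gives the robot as it stands.
- The arm moves only by the tool step_arm, never from a script. Its argument "plan" is a list of rows, each a list of 7 numbers: the shift along the tool's x, y, z in cm, then the turn, a rotation vector about the tool's x, y, z in rad, then the finger opening in cm, from 0 to 8.54. A call has 1 to 20 rows; each row shifts and turns the pose as measured when the row begins, along the tool's axes as they then stand; what a row does not reach is not made up. A row lasts 1/12 s, in which the tool goes at most 41.7 mm and 7.16 degrees, less where a joint would pass 70% of its speed; a pose out of reach is approached as far as the arm can. A call is refused whole if a number of a shift passes 4.17 or a number of a turn 0.125, either way. A call with a gripper value outside its range is refused whole. The fingers move at their own pace and stop on an object; the grip force is fixed at half the most. Time passes only in rows, so rows that do not move let the fingers close. It gives the time, the measured TCP pose, the force and the opening at its end, in the units of the state.
- ctrl.observe(): the state, without advancing time (a new reading comes with each control period).
- ctrl.capture(name): name is "scene" or "side" or "wrist"; returns a dict with "frame" (420x560x3 uint8, red, green, blue), "z_map" (420x560 float32, mm along the optical axis (not along the pixel's ray), 0 where there is no reading), "fx", "fy", "cx", "cy" (pixels), "position" and "rotation" of the camera in the world. Camera axes: x right, y down, z forward; pixel columns grow to the right and rows downward; lengths in mm; the calibration is good to about 2 mm. A picture is of the moment at which its call begins.
- ctrl.close_job(): hands the job in, once; it reports no verdict.
The state is a dict: "time": time; "joints": joint angles; "qvel": joint speeds; "effort": joint torques, N m; "eef_pos": TCP position; "tool_rot": TCP orientation; "wrist_force": force on the tool from outside, world axes, zero at the start; "wrist_torque": the same for the moment, N m; "grip_width": finger opening in mm.
Only numpy, scipy, OpenCV 4.12 (cv2) and the standard library are available. Lean on these libraries where they do the work, as an engineer would, in place of code of your own. Each camera call takes 0.05 s, during which the arm holds its last target. There are 200 camera calls.

## Task

Take the magnet-strength reading on the rotor bell in the check fixture: lower the white guide plate gently over the two brass locating pins until it rests flush on both end blocks, and only then let it go. Then lift the field probe out of its stand, lower its stem straight down through the brass guide bush without touching the bush, plate, fixture or bell, until the yellow ring on the stem is level with the top of the bush, and hold it there upright, still and centred in the hole for about two seconds while the reading is taken. Finish with the gripper still holding the probe in that position; do not disturb the bell or the other things on the bench.

Things in the scene. Friction and masses are not known exactly. Their poses are not given: they have to be found in the camera images.
- fixture: check fixture, fixed: aluminium base 150 x 72 x 12 mm, two end blocks (22 x 64 mm, tops 60 mm above the bench) centred 50 mm either side of the middle along its x axis; on each stands a brass locating pin, 10 mm diameter, 26 mm tall, tapered nose (top 86 mm above the bench). Origin: centre of the underside; z up, x along the row of pins. Looks the same after a half turn
- rotor_bell: black rotor bell with its magnet ring inside, open upward, 58 mm outside diameter, about 45 mm inside, 31 mm high, standing in the middle of the fixture base between three 6 mm brass dowels; its rim is 43 mm above the bench. Origin: centre of its underside
- guide_plate: white plate 126 x 62 x 12 mm, 0.15 kg, lying flat; can be gripped across its 62 mm width. Origin: centre of underside; x along its length, z up. Holes: two 12.5 mm pin holes at x = -50 and +50 mm (the plate fits either way round), 18 mm guide hole in the middle in a brass bush, flange 31 mm across, 4 mm above the plate. Seated, its underside is 60 mm above the bench
- guide_bore (a point): point on the axis of the guide hole, level with the top of the brass bush, 16 mm above the plate's underside (76 mm above the bench once the plate is seated)
- stand: the probe's parking stand, fixed to the bench: black foot 72 mm in diameter and a steel tube 38 mm in diameter whose top is 92 mm above the bench, with a 13 mm hole down its axis. Origin: centre of its underside
- probe: field probe, 0.08 kg, starts upright in the stand: steel stem 8 mm diameter from the tip to 82 mm above it; aluminium nose 22 mm diameter, 82 to 92 mm, rests on the stand; black handle 24 x 24 mm, flat sides, 92 to 156 mm; cap to 159 mm. Origin: tip of the stem; z up to the handle, x and y square to the handle's sides. A yellow ring on the stem is centred 46 mm above the tip
- probe_tip (a point): tip of the probe's stem (its lower end, on the axis), same as the probe's origin
- magnet_centre (a point): point on the fixture's middle axis, 30 mm above the bench, at mid-height of the magnet ring: where the tip ends up
- motor_tester: hand-held tester with a small screen, 52 x 109 x 22 mm, lying on the bench; leave alone. Origin: centre of its underside
- glue_bottle: red bottle with black nozzle, 34 mm diameter, 93 mm tall; leave alone. Origin: centre of its underside
- stator_c: wound motor stator, 49 mm diameter, 43 mm tall; leave alone. Origin: centre of its underside
- end_cap_round: round metal end cap, 58 x 56 x 16 mm; leave alone. Origin: centre of its underside
Things that resemble listed ones, but are neither listed nor needed, are in the scene too. Of the things shaped like the guide_plate, the white one is meant.

How it is judged (in metres and radians):
On the way, in this order (a step that is already met when the one before it is completed fails the run):
1. the guide plate lies flush on both end blocks over the pins and is released (z of guide_plate in the frame of fixture between 0.058 and 0.062 m and horizontal distance between guide_plate and fixture below 0.004 m and angle between guide_plate's own z axis and vertical below 0.035 rad and angle between the x axis of guide_plate and the x axis of fixture, either way round below 0.06 rad and contact force between the fingers and guide_plate below 0.2 N), for 0.2 s.
2. the probe is lifted clear of its stand (height (world z) of probe_tip above 0.095 m and contact force between the fingers and probe above 0.5 N), for 0.1 s.
3. the stem is through the bush at reading depth, centred, upright and still (horizontal distance between probe_tip and guide_bore below 0.003 m and height (world z) of probe_tip between 0.025 and 0.035 m and angle between probe's own z axis and vertical below 0.06 rad and linear speed of probe below 0.01 m/s and contact force between the fingers and probe above 0.5 N), for 1.5 s.
At the end, for the whole second after the job is handed in: Plate flush on both end blocks over the pins (within 2 mm, level within 0.035 rad); fingers hold the probe still and upright (0.06 rad), tip within 3 mm of the guide hole's axis and 5 mm of magnet mid-height, touching neither plate, bell nor fixture; bell still in its nest (all of step 3 and z of guide_plate in the frame of fixture between 0.058 and 0.062 m and horizontal distance between each of guide_plate, rotor_bell and fixture below 0.004 m and angle between guide_plate's own z axis and vertical below 0.035 rad and angle between the x axis of guide_plate and the x axis of fixture, either way round below 0.06 rad and contact force between probe and guide_plate below 0.2 N and contact force between probe and rotor_bell below 0.2 N and contact force between probe and fixture below 0.2 N); the arm keeps its last pose, push and grip.
It fails at once if the guide plate is dropped (contact force between the fingers and guide_plate below 0.1 N and linear speed of guide_plate above 0.4 m/s).
It fails at once if the probe touches the guide plate, its bush, the fixture or the rotor bell (contact force between probe and guide_plate above 0.3 N or contact force between probe and rotor_bell above 0.3 N or contact force between probe and fixture above 0.3 N).
It fails at once if the rotor bell is knocked in its nest (distance of rotor_bell from where it was at the start of the episode above 0.008 m).
It fails at once if a bystander is pushed away (distance of any of motor_tester, glue_bottle, stator_c, end_cap_round from where it was at the start of the episode above 0.02 m).
It also fails if it takes over 69 s, if anything falls off the work surface, if the arm or the gripper's body presses on something with over 40 N, if the wrist force passes 120 N, or if a joint passes its speed limit or range.

## Working session

There is one attempt and no reset: what is moved stays moved. The work goes in short steps, Python scripts to look and compute and a tool call to move; the robot and the scene stay as the last step left them, time stands still between calls to the robot, and variables do not carry over. Pictures are saved under pics/ and viewed, about 8 in all and at most 12, crops included, and the job is handed in when it is done.

Besides the shell and the picture viewer there is one more tool, called after "Emit:" as a command line: name --pt "numbers of a row" for each row, then --argument value for the rest. step_arm: Moves the arm, as the interface text tells. Its arguments: {"type":"object","properties":{"plan":{"type":"array"}},"required":["plan"]}

```bash
ls; mkdir -p pics; cat > h.py <<'E'
import numpy as np,cv2
from bench import ctrl
def cap(n,f=None):
    c=ctrl.capture(n)
    if f: cv2.imwrite('pics/'+f,c['frame'][:,:,::-1])
    np.savez('/tmp/'+n+'.npz',**{k:np.asarray(v) for k,v in c.items()})
    return c
def Rm(c):
    r=np.asarray(c['rotation'],float)
    if r.shape==(3,3): return r
    from scipy.spatial.transform import Rotation as R
    return R.from_quat(np.r_[r[1:],r[0]]).as_matrix()
def ray(c,u,v):
    return Rm(c)@np.array([(u-c['cx'])/c['fx'],(v-c['cy'])/c['fy'],1.])
def onz(c,u,v,z):
    d=ray(c,u,v);p=np.asarray(c['position'],float);return p+d*(z-p[2])/d[2]
def cloud(c):
    H,W=c['z_map'].shape;u,v=np.meshgrid(np.arange(W),np.arange(H));z=c['z_map']
    P=np.stack([(u-c['cx'])/c['fx']*z,(v-c['cy'])/c['fy']*z,z],-1)@Rm(c).T+np.asarray(c['position'])
    P[z==0]=np.nan;return P
E
python3 - <<'E'
from h import *
for n in ['scene','side','wrist']:
    c=cap(n,n+'0.png');print(n,c['position'],c['rotation'],c['fx'],c['cx'],c['cy'])
a=[cv2.imread(f'pics/{n}0.png') for n in ['scene','side']]
s=ctrl.observe();print(s)
E
```

```text
pics
scene [-443.86836599 -365.04256716  973.49999159] [-0.36787721  0.78707699 -0.44844342  0.20993968] 510.21749817508754 279.8842779178634 213.59427663586115
side [ 123.75200512 1034.86866319  635.30920488] [ 0.09798335 -0.17983339  0.85339516 -0.47934947] 426.5942372876049 276.9080551900116 218.92190940871168
wrist [172.93221934 528.23321607 374.00860969] [0.11730835 0.83649674 0.53018781 0.07357208] 303.14227242335215 283.813537477291 208.0444311286707
{'time': 0.15, 'joints': array([1.13002298e+00, 8.73521429e-02, 1.75318478e-01, 1.65979260e+00,
       1.65177995e-05, 1.57080023e+00]), 'qvel': array([ 2.49037428e-04, -2.22541034e-03,  1.50201625e-03, -4.22156374e-06,
        5.76705681e-04, -5.15181146e-04]), 'effort': array([ 4.20610286e-04, -5.20762503e+01,  4.65044045e+01,  1.39177809e-02,
       -1.16061750e-05, -2.24753046e-05]), 'eef_pos': array([234.57483753, 497.280697  , 230.73699986]), 'tool_rot': array([-1.20633824e-04,  2.18608836e-01,  9.75812437e-01, -5.00707565e-04]), 'wrist_force': array([-0.36306558,  0.64936144, -0.04512952]), 'wrist_torque': array([-0.00167471,  0.01266294,  0.03151501]), 'grip_width': 85.39707131156182}
```

View pics/scene0.png

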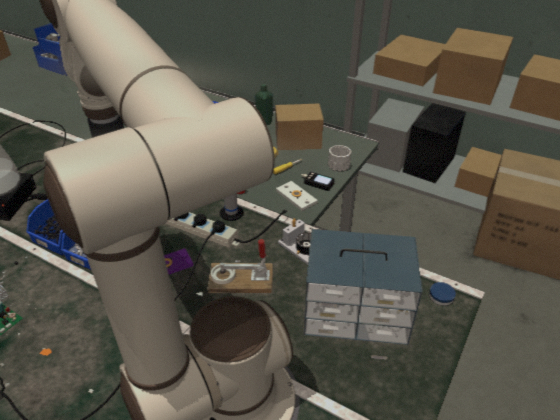

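View pics/side0.png

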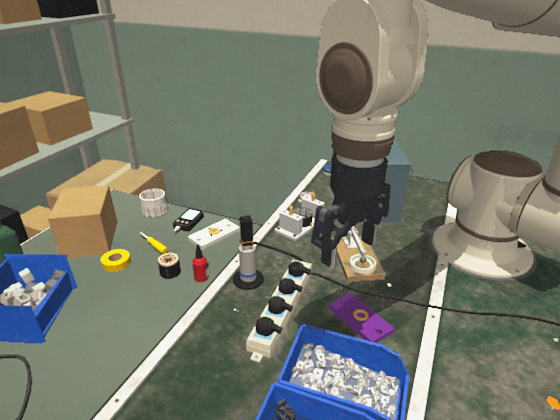

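In the side view I can see:
- the white plate at (212,233)
- the purple lookalike plate at (360,315)
- a wooden board with a ring at (358,258) and a power strip at (280,305), neither of them needed
- the probe in its stand at (248,255)
- the fixture with its bell at (300,218)
- the tester at (188,218), the glue bottle at (200,265) and the stator at (168,265)

In the scene view the plate is at (296,193) and the fixture at (295,238), half hidden by the drawers. I'm choosing the white plate.

```bash
python3 - <<'E'
from h import *
c=dict(np.load('/tmp/side.npz'));P=cloud(c)
def p(n,u,v): print(n,np.round(P[v,u],0))
for n,u,v in [('plate',195,240),('plate',225,228),('handle',246,228),('fixblkL',290,212),('blkR',312,200),('bell',303,213),('glue',200,265),('stator',168,262),('tester',188,218),('purple',345,305),('strip',280,300),('box',85,200),('bench',140,300),('bench',350,230),('drawer',395,180),('board',350,250),('mug',152,200)]: p(n,u,v)
s=c['frame'][150:300,140:340];s=cv2.resize(s,(800,600),interpolation=cv2.INTER_CUBIC);cv2.imwrite('pics/c1.png',s[:,:,::-1])
E
```

```text
plate [680. 284.  14.]
plate [635. 206.  17.]
handle [485. 365. 149.]
fixblkL [476. 136.  67.]
blkR [447.  46.  65.]
bell [466.  62.  27.]
glue [583. 407.  50.]
stator [660. 420.  44.]
tester [749. 210.  23.]
purple [258. 364.  16.]
strip [371. 447.  58.]
box [930. 375. 121.]
bench [672. 513.   2.]
bench [331.  54.   1.]
drawer [243. -27. 135.]
board [301. 171.  19.]
mug [859. 217.  58.]
```

View pics/c1.png

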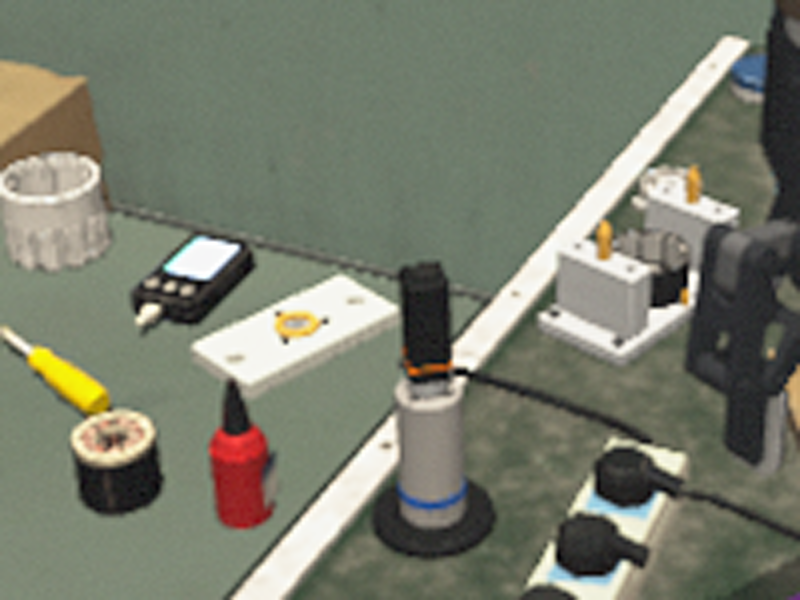

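```bash
python3 - <<'E'
from h import *
c=dict(np.load('/tmp/side.npz'));P=cloud(c);f=c['frame'].astype(int)
m=(f.min(2)>165)&(abs(P[...,2]-13)<12)
m[:, :185]=0;m[:,242:]=0;m[:215]=0;m[250:]=0
m=m.astype(np.uint8);n,l,st,_=cv2.connectedComponentsWithStats(m);k=1+st[1:,4].argmax()
v,u=np.where(l==k);Q=np.array([onz(c,a,b,12)[:2] for a,b in zip(u,v)],np.float32)
print('plate',cv2.minAreaRect(Q),len(Q))
print('pins',onz(c,291,205.5,86),onz(c,313.5,192,86))
# handle top centre from cap
print('cap',onz(c,140+424/4,150+268/4,159), 'tube blue', onz(c,140+433/4,150+530/4,0))
E
```

```text
plate ((658.2213134765625, 225.98236083984375), (129.21286010742188, 65.67940521240234), 68.85973358154297) 592
pins [475.0626908  133.34712339  86.        ] [446.67393263  38.09556874  86.        ]
cap [498.13656833 339.40855555 159.        ] tube blue [485.52288279 364.02252371   0.        ]
```

```bash
cat >> h.py <<'E'
from scipy.spatial.transform import Rotation as R
def tool():
    s=ctrl.observe();q=s['tool_rot'];return np.array(s['eef_pos']),R.from_quat(np.r_[q[1:],q[0]]),s
def go(x,y,z,yaw,n,g=8.5):
    "rows to bring the TCP to xyz, tool down, tool x at yaw deg"
    p,r,s=tool();a=np.radians(yaw)
    T=R.from_matrix(np.array([[np.cos(a),np.sin(a),0],[np.sin(a),-np.cos(a),0],[0,0,-1]]))
    w=(r.inv()*T).as_rotvec();d=np.array([x,y,z])-p;print('d',d.round(1),'turn',w.round(3),'t',round(s['time'],2),'w',s['grip_width'],'F',s['wrist_force'].round(1))
    for k in range(n):
        rk=r*R.from_rotvec(w*k/n);v=rk.inv().apply(d/n)/10
        print('[%s,%s],'%(','.join('%.2f'%t for t in v),','.join('%.3f'%t for t in w/n)+',%.1f'%g))
E
python3 -c "
from h import *
go(645,232,170,68.9,14)"
```

```text
d [ 410.4 -265.3  -60.7] turn [-1.000e-03  1.000e-03  1.498e+00] t 0.15 w 85.39707131156182 F [-0.4  0.6 -0. ]
[-3.46,-0.46,0.43,-0.000,0.000,0.107,8.5],
[-3.49,-0.09,0.43,-0.000,0.000,0.107,8.5],
[-3.48,0.28,0.43,-0.000,0.000,0.107,8.5],
[-3.43,0.65,0.43,-0.000,0.000,0.107,8.5],
[-3.34,1.02,0.43,-0.000,0.000,0.107,8.5],
[-3.21,1.37,0.43,-0.000,0.000,0.107,8.5],
[-3.05,1.70,0.43,-0.000,0.000,0.107,8.5],
[-2.85,2.02,0.43,-0.000,0.000,0.107,8.5],
[-2.62,2.31,0.43,-0.000,0.000,0.107,8.5],
[-2.36,2.58,0.43,-0.000,0.000,0.107,8.5],
[-2.07,2.81,0.43,-0.000,0.000,0.107,8.5],
[-1.75,3.02,0.43,-0.000,0.000,0.107,8.5],
[-1.42,3.19,0.43,-0.000,0.000,0.107,8.5],
[-1.07,3.32,0.43,-0.000,0.000,0.107,8.5],
```

Emit:
step_arm --pt "-3.46 -0.46 0 0 0 0.107 8.5" --pt "-3.5 -0.1 0 0 0 0.107 8.5" --pt "-3.5 0.3 0 0 0 0.107 8.5" --pt "-3.4 0.65 0 0 0 0.107 8.5" --pt "-3.3 1.0 0 0 0 0.107 8.5" --pt "-3.2 1.4 0 0 0 0.107 8.5" --pt "-3.05 1.7 0 0 0 0.107 8.5" --pt "-2.85 2.0 0 0 0 0.107 8.5" --pt "-2.6 2.3 0 0 0 0.107 8.5" --pt "-2.4 2.6 0.5 0 0 0.107 8.5" --pt "-2.1 2.8 1 0 0 0.107 8.5" --pt "-1.75 3.0 1.5 0 0 0.107 8.5" --pt "-1.4 3.2 1.5 0 0 0.107 8.5" --pt "-1.1 3.3 1.5 0 0 0.107 8.5"

```text
time: 1.32
eef_pos: [651.0, 212.6, 167.9]
tool_rot: [0.0, 0.841, 0.542, -0.0]
wrist_force: [-0.0, 0.5, 0.7]
grip_width: 84.7
```

```bash
python3 -c "
from h import *
go(645,232,170,68.9,3);c=cap('wrist','w1.png')"
```

```text
d [-6.  19.4  2.1] turn [ 0.     0.    -0.057] t 1.32 w 84.73707852197798 F [-0.   0.5  0.7]
[0.51,-0.45,-0.07,0.000,0.000,-0.019,8.5],
[0.52,-0.44,-0.07,0.000,0.000,-0.019,8.5],
[0.52,-0.43,-0.07,0.000,0.000,-0.019,8.5],
```

View pics/w1.png

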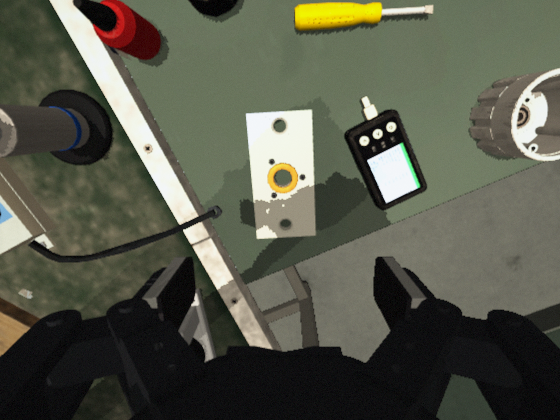

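```bash
python3 - <<'E'
from h import *
c=dict(np.load('/tmp/wrist.npz'));P=cloud(c);f=c['frame'].astype(int)
for u,v in [(262,120),(300,210)]: print(P[v,u])
m=(abs(P[...,2]-12)<7);m[:,:235]=0;m[:,330:]=0;m[:95]=0;m[255:]=0
m=cv2.morphologyEx(m.astype(np.uint8),cv2.MORPH_OPEN,np.ones((3,3)))
n,l,st,_=cv2.connectedComponentsWithStats(m);k=1+st[1:,4].argmax();v,u=np.where(l==k)
print(len(u),cv2.minAreaRect(np.array([onz(c,a,b,12)[:2] for a,b in zip(u,v)],np.float32)))
y=(f[...,0]-f[...,2]>70);y[:150]=0;y[205:]=0;y[:,260:]&=True;y[:,:260]=0;y[:,310:]=0
v,u=np.where(y);(a,b),r,_=cv2.fitEllipse(cv2.convexHull(np.stack([u,v],1).astype(np.float32)));print('bush',a,b,r,onz(c,a,b,16))
for (u0,v0) in [(279,126),(286,223)]:
    w=f[v0-10:v0+11,u0-10:u0+11].sum(2);t=(w.min()+np.median(w))/2
    v,u=np.where(w<t);a,b=u.mean()+u0-10,v.mean()+v0-10;print('hole',a,b,len(u),onz(c,a,b,12))
# stand, probe
print(Rm(c)[:,2],c['position'])
E
```

```text
[662.74237785 286.81426712  13.3189017 ]
[659.99962915 190.85503296  13.1437355 ]
7370 ((656.8640747070312, 228.44937133789062), (126.3814468383789, 62.16064453125), 68.87932586669922)
bush 282.19427490234375 177.73736572265625 (30.24911880493164, 30.57621192932129) [657.46802254 229.25590675  16.        ]
hole 279.109375 125.265625 128 [675.41939509 275.78201652  12.        ]
hole 285.10843373493975 223.3012048192771 83 [640.03578104 183.7130359   12.        ]
[-0.11224331 -0.2499577  -0.96172896] [680.54792052 277.06185782 311.15713662]
```

```bash
python3 - <<'E'
from h import *
go(657.2,229,60,68.9,5,6.8)
c=dict(np.load('/tmp/wrist.npz'));P=cloud(c)
for n in ((slice(255,290),slice(150,196)),(slice(255,290),slice(372,420))):
    Q=P[n].reshape(-1,3);Q=Q[Q[:,2]>100];print(len(Q),np.percentile(Q[:,2],[0,2,10,50]))
E
```

```text
d [   3.1   21.  -102.5] turn [-0.002  0.005 -0.07 ] t 1.37 w 85.19727797517149 F [-1.2 -3.5 -4.5]
[0.42,-0.12,2.05,-0.000,0.001,-0.014,6.8],
[0.42,-0.11,2.05,-0.000,0.001,-0.014,6.8],
[0.42,-0.11,2.05,-0.000,0.001,-0.014,6.8],
[0.41,-0.10,2.05,-0.000,0.001,-0.014,6.8],
[0.41,-0.10,2.05,-0.000,0.001,-0.014,6.8],
1168 [181.41925818 182.84771761 186.40642374 196.87475709]
1189 [181.14917345 182.75021447 186.36677746 197.06285159]
```

Emit:
step_arm --pt "0.42 -0.12 2.05 0 0.001 -0.014 7.0" --pt "0.42 -0.12 2.05 0 0.001 -0.014 7.0" --pt "0.42 -0.1 2.05 0 0.001 -0.014 7.0" --pt "0.42 -0.1 2.05 0 0.001 -0.014 7.0" --pt "0.42 -0.1 2.05 0 0.001 -0.014 7.0" --pt "0 0 0 0 0 0 7.0" --pt "0 0 0 0 0 0 7.0"

```text
time: 1.95
eef_pos: [658.9, 223.9, 49.1]
tool_rot: [-0.002, 0.826, 0.563, -0.005]
wrist_force: [0.4, 0.6, 1.1]
grip_width: 70.0
```

```bash
python3 - <<'E'
from h import *
c=cap('wrist');P=cloud(c)
go(657.2,229,0,68.9,4,7.0)
p,r,s=tool()
L=r.inv().apply(P.reshape(-1,3)-p).reshape(P.shape)
ok=(abs(L[...,0])<14)&(abs(L[...,1])>33)&(abs(L[...,1])<60)&(L[...,2]>-40)&(L[...,2]<5)
for s_ in (1,-1):
    q=L[ok&(L[...,1]*s_>0)];t=q[q[:,2]>np.percentile(q[:,2],90)];print(len(q),'tip z',np.percentile(q[:,2],[90,98,100]).round(1),'tip xy',t.mean(0).round(1))
E
```

```text
d [ -1.5   5.2 -48.9] turn [-0.008  0.006 -0.007] t 2.0 w 70.20472036539876 F [-1.4 -1.1  0.4]
[0.11,-0.07,1.22,-0.002,0.001,-0.002,7.0],
[0.11,-0.07,1.22,-0.002,0.001,-0.002,7.0],
[0.11,-0.08,1.22,-0.002,0.001,-0.002,7.0],
[0.11,-0.08,1.22,-0.002,0.001,-0.002,7.0],
1661 tip z [-15.1 -10.9  -8.4] tip xy [  3.9  36.3 -12.5]
1663 tip z [-14.9 -10.8  -8. ] tip xy [  3.8 -35.3 -12.4]
```

Emit:
step_arm --pt "0.12 -0.08 1.25 -0.002 0.0015 -0.002 7.0" --pt "0.12 -0.08 1.25 -0.002 0.0015 -0.002 7.0" --pt "0.12 -0.08 1.25 -0.002 0.0015 -0.002 7.0" --pt "0.12 -0.08 1.0 -0.002 0.0015 0 7.0" --pt "0 0 0 0 0 0 7.0"

```text
time: 2.42
eef_pos: [660.2, 230.1, 6.2]
tool_rot: [0.001, 0.825, 0.565, 0.004]
wrist_force: [-0.9, -0.1, 0.0]
grip_width: 69.6
```

```bash
python3 - <<'E'
from h import *
go(657.2,229,-4,68.9,2,7.0)
E
```

```text
d [ -3.   -1.1 -10.2] turn [ 0.007 -0.006 -0.002] t 2.42 w 69.62208367791871 F [-0.9 -0.1  0. ]
[-0.11,-0.12,0.51,0.003,-0.003,-0.001,7.0],
[-0.11,-0.12,0.51,0.003,-0.003,-0.001,7.0],
```

Emit:
step_arm --pt "-0.12 -0.12 0.55 0.004 -0.003 -0.001 7.0" --pt "-0.12 -0.12 0.5 0.003 -0.003 -0.001 7.0" --pt "0 0 0 0 0 0 7.0"

```text
time: 2.67
eef_pos: [657.5, 228.8, -3.3]
tool_rot: [0.0, 0.825, 0.566, 0.0]
wrist_force: [0.4, -0.0, 0.4]
grip_width: 69.7
```

```bash
python3 - <<'E'
from h import *
go(657.2,229,-4,68.9,1,7.0)
E
```

```text
d [-0.3  0.2 -0.7] turn [ 0.001 -0.001 -0.   ] t 2.67 w 69.73275607545229 F [ 0.4 -0.   0.4]
[0.01,-0.04,0.07,0.001,-0.001,-0.000,7.0],
```

Good pose; grip the plate.

Emit:
step_arm --pt "0 0 0 0 0 0 6.4" --pt "0 0 0 0 0 0 5.5" --pt "0 0 0 0 0 0 5.5" --pt "0 0 0 0 0 0 5.5" --pt "0 0 0 0 0 0 5.5"

```text
time: 3.08
eef_pos: [658.4, 228.8, -1.3]
tool_rot: [0.0, 0.825, 0.565, 0.001]
wrist_force: [-0.4, -0.2, -1.5]
grip_width: 60.3
```

Emit:
step_arm --pt "0 0 -0.5 0 0 0 5.5" --pt "0 0 -1.0 0 0 0 5.5" --pt "0 0 -1.5 0 0 0 5.5" --pt "0 0 -2.0 0 0 0 5.5" --pt "0 0 -2.0 0 0 0 5.5" --pt "0 0 -2.0 0 0 0 5.5" --pt "0 0 -2.0 0 0 0 5.5" --pt "0 0 -2.0 0 0 0 5.5" --pt "0 0 0 0 0 0 5.5"

```text
time: 3.83
eef_pos: [656.6, 228.2, 138.5]
tool_rot: [0.0, 0.825, 0.565, 0.0]
wrist_force: [0.8, -0.3, -0.3]
grip_width: 60.3
```

```bash
python3 - <<'E'
from h import *
go(461,86,170,73.4,12,5.5)
c=cap('wrist','w2.png')
E
```

```text
d [-195.6 -142.2   31.5] turn [ 0.001 -0.    -0.079] t 3.83 w 60.31378246555083 F [ 0.8 -0.3 -0.3]
[-1.69,-1.09,-0.26,0.000,-0.000,-0.007,5.5],
[-1.69,-1.10,-0.26,0.000,-0.000,-0.007,5.5],
[-1.68,-1.12,-0.26,0.000,-0.000,-0.007,5.5],
[-1.67,-1.13,-0.26,0.000,-0.000,-0.007,5.5],
[-1.66,-1.14,-0.26,0.000,-0.000,-0.007,5.5],
[-1.66,-1.15,-0.26,0.000,-0.000,-0.007,5.5],
[-1.65,-1.16,-0.26,0.000,-0.000,-0.007,5.5],
[-1.64,-1.17,-0.26,0.000,-0.000,-0.007,5.5],
[-1.63,-1.18,-0.26,0.000,-0.000,-0.007,5.5],
[-1.62,-1.19,-0.26,0.000,-0.000,-0.007,5.5],
[-1.62,-1.20,-0.26,0.000,-0.000,-0.007,5.5],
[-1.61,-1.21,-0.26,0.000,-0.000,-0.007,5.5],
```

View pics/w2.png

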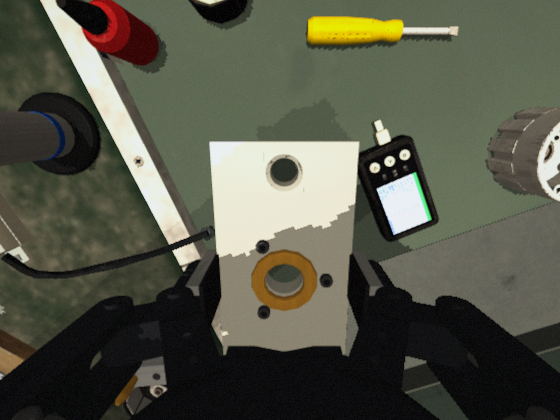

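Plate gripped, bush at (284,280), free hole at (285,170). Next I back off high, so that the fixture comes into view ahead of the plate.

```bash
python3 - <<'E'
from h import *
go(425,-34,255,73.4,12,5.5)
c=dict(np.load('/tmp/side.npz'));P=cloud(c);m=(P[...,0]>150)&(P[...,0]<420)&(P[...,1]<20)&(P[...,1]>-250)&(P[...,2]>40)&(P[...,2]<260)
Q=P[m];print(len(Q),np.nanpercentile(Q,[1,50,99],axis=0))
E
```

```text
d [-231.4 -262.1  118.5] turn [-0.     0.    -0.079] t 3.88 w 60.19455166997062 F [-0.3 -0.1 -2.2]
[-2.73,-1.01,-0.99,-0.000,0.000,-0.007,5.5],
[-2.73,-1.03,-0.99,-0.000,0.000,-0.007,5.5],
[-2.72,-1.05,-0.99,-0.000,0.000,-0.007,5.5],
[-2.71,-1.07,-0.99,-0.000,0.000,-0.007,5.5],
[-2.70,-1.08,-0.99,-0.000,0.000,-0.007,5.5],
[-2.70,-1.10,-0.99,-0.000,0.000,-0.007,5.5],
[-2.69,-1.12,-0.99,-0.000,0.000,-0.007,5.5],
[-2.68,-1.14,-0.99,-0.000,0.000,-0.007,5.5],
[-2.68,-1.15,-0.99,-0.000,0.000,-0.007,5.5],
[-2.67,-1.17,-0.99,-0.000,0.000,-0.007,5.5],
[-2.66,-1.19,-0.99,-0.000,0.000,-0.007,5.5],
[-2.65,-1.21,-0.99,-0.000,0.000,-0.007,5.5],
1203 [[ 214.08198095 -165.28886285   43.15299263]
 [ 241.38771766  -33.87727042  146.86347137]
 [ 281.13689645  -14.70661598  183.79475753]]
```

Emit:
step_arm --pt "-1.0 -0.4 -2.0 0 0 0 5.5" --pt "-2.0 -0.8 -2.0 0 0 -0.007 5.5" --pt "-2.7 -1.05 -2.0 0 0 -0.007 5.5" --pt "-2.7 -1.05 -1.5 0 0 -0.007 5.5" --pt "-2.7 -1.1 -1.5 0 0 -0.007 5.5" --pt "-2.7 -1.1 -1.0 0 0 -0.007 5.5" --pt "-2.7 -1.1 -1.0 0 0 -0.007 5.5" --pt "-2.7 -1.15 -0.8 0 0 -0.007 5.5" --pt "-2.7 -1.15 0 0 0 -0.007 5.5" --pt "-2.7 -1.2 0 0 0 -0.007 5.5" --pt "-2.7 -1.2 0 0 0 -0.007 5.5" --pt "-2.7 -1.2 0 0 0 -0.007 5.5" --pt "-2.0 -0.9 0 0 0 -0.005 5.5" --pt "-1.0 -0.4 0 0 0 0 5.5" --pt "0 0 0 0 0 0 5.5"

```text
time: 5.13
eef_pos: [404.5, -49.9, 245.5]
tool_rot: [-0.004, 0.799, 0.602, -0.009]
wrist_force: [0.4, -0.1, -2.1]
grip_width: 60.1
```

```bash
python3 - <<'E'
from h import *
go(425,-34,255,73.4,1,5.5)
c=cap('wrist','w3.png')
E
```

```text
d [20.5 15.9  9.5] turn [-0.016  0.01   0.01 ] t 5.13 w 60.13306929702926 F [ 0.4 -0.1 -2.1]
[2.08,1.51,-0.99,-0.016,0.010,0.010,5.5],
```

View pics/w3.png

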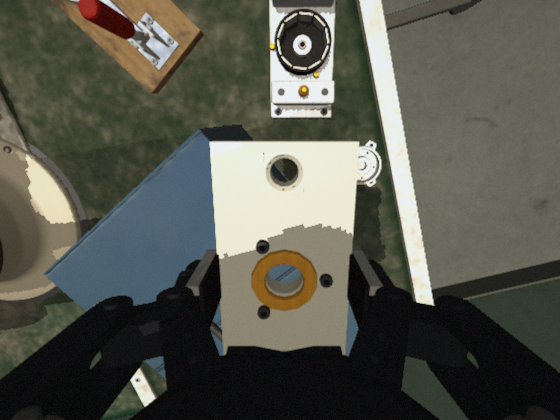

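```bash
python3 - <<'E'
from h import *
go(428,-24,258,73.4,2,5.5)
E
```

```text
d [22.9 25.3 12.6] turn [-0.016  0.01   0.01 ] t 5.18 w 60.48707627089927 F [-0.3 -0.6 -1. ]
[1.53,0.74,-0.65,-0.008,0.005,0.005,5.5],
[1.53,0.74,-0.64,-0.008,0.005,0.005,5.5],
```

Emit:
step_arm --pt "1.55 0.75 -0.65 -0.008 0.005 0.005 5.5" --pt "1.55 0.75 -0.65 -0.008 0.005 0.005 5.5" --pt "0 0 0 0 0 0 5.5" --pt "0 0 0 0 0 0 5.5"

```text
time: 5.52
eef_pos: [431.1, -20.8, 256.2]
tool_rot: [-0.001, 0.802, 0.597, -0.0]
wrist_force: [-0.0, 0.4, -1.2]
grip_width: 60.2
```

```bash
python3 - <<'E'
from h import *
go(428,-24,258,73.4,1,5.5)
c=cap('wrist','w4.png')
f=c['frame'].astype(int);y=((f[...,0]-f[...,2]>60)&(f[...,0]>120)).astype(np.uint8);y[145:]=0
n,l,st,ce=cv2.connectedComponentsWithStats(y)
for i in range(1,n):
    if st[i,4]>8: print(st[i],ce[i].round(1),onz(c,*ce[i],86)[:2].round(1))
# plate features in hand
p,r,s=tool()
y=((f[...,0]-f[...,2]>60)&(f[...,0]>100));y[:240]=0;y[320:]=0;y[:,:245]=0;y[:,325:]=0
v,u=np.where(y);print('bush',cv2.fitEllipse(cv2.convexHull(np.stack([u,v],1).astype(np.int32))))
E
```

```text
d [-3.1 -3.2  1.8] turn [-0.002 -0.001 -0.001] t 5.52 w 60.19549428590849 F [-0.   0.4 -1.2]
[-0.40,-0.21,-0.18,-0.002,-0.001,-0.001,5.5],
[  87    0   99  124 3982] [133.7  59.4] [332.4 142.2]
[276  14  10  10  73] [280.1  18.4] [474.8 135.1]
[80 16  5  5 14] [81.9 18.1] [301.4 187.4]
[58 23 15 13 38] [64.6 29.8] [281.6 183.4]
[ 62  49  43  28 550] [78.8 60.9] [282.1 155.9]
[294  55   5   4  11] [296.3  56.5] [480.2 100.5]
[251  83   5   5  20] [253.4  84.8] [433.8  88.4]
[294 107   5   6  22] [295.7 109.5] [466.6  54.9]
[278 126   9   8  50] [281.6 129.1] [447.8  41.1]
bush ((283.8565673828125, 280.0591125488281), (60.103397369384766, 65.64550018310547), 88.15476989746094)
```

View pics/w4.png

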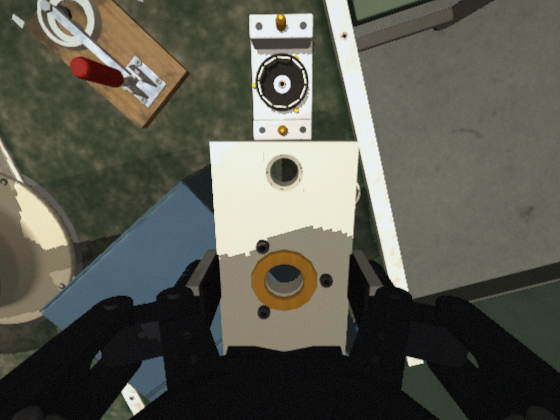

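```bash
python3 - <<'E'
from h import *
c=dict(np.load('/tmp/wrist.npz'))
p,r,s=tool()
# plate-in-tool
zb=p[2]+1.3+16
b=onz(c,283.86,280.06,zb);print('bush tool',r.inv().apply(b-p))
f=c['frame'].astype(int);w=f[152:190,265:304].sum(2);cv2.imwrite('/tmp/h.png',w//3)
v,u=np.where(w<450);k=cv2.convexHull(np.stack([u+265,v+152],1).astype(np.int32));e=cv2.fitEllipse(k);print('hole',e, r.inv().apply(onz(c,*e[0],zb-4)-p))
F=[onz(c,280.1,18.4,80.5),onz(c,281.6,129.1,80.5)];d=F[0]-F[1];ctr=(F[0]+F[1])/2
# bell rim centre & dowels
print(F,np.hypot(*d[:2]),np.degrees(np.arctan2(d[1],d[0])),ctr)
P=cloud(c);m=P[...,2]
q=P[5:140,245:320];t=q[(q[...,2]>55)&(q[...,2]<68)][:,:2].astype(np.float32);print('blocks',cv2.minAreaRect(t),len(t))
go(461.5,88.5,180,73.8,5,5.5)
E
```

```text
bush tool [  0.23195194   0.70696182 -17.30118381]
hole ((283.6482849121094, 171.01004028320312), (31.426755905151367, 33.80573654174805), 74.71793365478516) [ 50.44743823   0.62979309 -13.22741097]
[array([475.22362096, 136.70088633,  80.5       ]), array([447.76992063,  40.93783099,  80.5       ])] 99.6206225156459 74.00326956779185 [461.4967708   88.81935866  80.5       ]
blocks ((461.2766418457031, 88.36872863769531), (121.3196792602539, 63.762367248535156), 74.06730651855469) 2610
d [ 30.4 109.3 -76.1] turn [-0.002 -0.001 -0.008] t 5.57 w 60.038351637134056 F [ 0.3  0.1 -1.4]
[2.27,-0.04,1.53,-0.000,-0.000,-0.002,5.5],
[2.27,-0.04,1.52,-0.000,-0.000,-0.002,5.5],
[2.27,-0.03,1.52,-0.000,-0.000,-0.002,5.5],
[2.27,-0.03,1.52,-0.000,-0.000,-0.002,5.5],
[2.27,-0.03,1.52,-0.000,-0.000,-0.002,5.5],[ WARN:0@0.596] global loadsave.cpp:1063 imwrite_ Unsupported depth image for selected encoder is fallbacked to CV_8U.
```

Emit:
step_arm --pt "1.5 0 1.0 0 0 -0.002 5.5" --pt "2.2 0 2.0 0 0 -0.002 5.5" --pt "2.2 0 2.0 0 0 -0.002 5.5" --pt "2.2 0 2.0 0 0 -0.002 5.5" --pt "1.7 0 2.0 0 0 -0.002 5.5" --pt "1.0 0 2.0 0 0 0 5.5" --pt "0 0 1.0 0 0 0 5.5" --pt "0 0 0 0 0 0 5.5" --pt "0 0 0 0 0 0 5.5"

```text
time: 6.32
eef_pos: [461.2, 86.9, 127.5]
tool_rot: [-0.002, 0.798, 0.602, -0.003]
wrist_force: [0.7, -0.4, -1.7]
grip_width: 59.8
```

```bash
python3 - <<'E'
from h import *
go(460.7,88.6,95,74.0,3,5.5)
E
```

```text
d [ -0.5   1.7 -32.5] turn [-0.006  0.003  0.001] t 6.32 w 59.82827748948635 F [ 0.7 -0.4 -1.7]
[0.05,-0.02,1.08,-0.002,0.001,0.000,5.5],
[0.05,-0.03,1.08,-0.002,0.001,0.000,5.5],
[0.05,-0.03,1.08,-0.002,0.001,0.000,5.5],
```

Emit:
step_arm --pt "0.05 -0.02 1.0 -0.002 0.001 0 5.5" --pt "0.05 -0.03 1.0 -0.002 0.001 0 5.5" --pt "0.05 -0.03 1.0 -0.002 0.001 0 5.5" --pt "0 0 0 0 0 0 5.5" --pt "0 0 0 0 0 0 5.5"

```text
time: 6.73
eef_pos: [461.8, 86.5, 97.7]
tool_rot: [0.001, 0.799, 0.601, 0.002]
wrist_force: [0.4, -0.4, -1.3]
grip_width: 60.2
```

```bash
python3 - <<'E'
from h import *
go(460.7,88.6,92,74.0,1,5.5)
c=cap('wrist','w5.png');s=cap('side')
a=c['frame'][120:330,190:380];b=s['frame'][170:260,260:350]
a=cv2.resize(a,None,fx=2.2,fy=2.2,interpolation=cv2.INTER_CUBIC);b=cv2.resize(b,(380,380),interpolation=cv2.INTER_CUBIC)
o=np.zeros((max(a.shape[0],380),a.shape[1]+380,3),np.uint8);o[:a.shape[0],:a.shape[1]]=a;o[:380,a.shape[1]:]=b;print(o.shape)
cv2.imwrite('pics/w5c.png',o[:,:,::-1])
E
```

```text
d [-1.1  2.1 -5.7] turn [ 0.004 -0.002 -0.003] t 6.73 w 60.22797164431094 F [ 0.4 -0.4 -1.3]
[0.17,-0.17,0.57,0.004,-0.002,-0.003,5.5],
(462, 798, 3)
```

View pics/w5c.png

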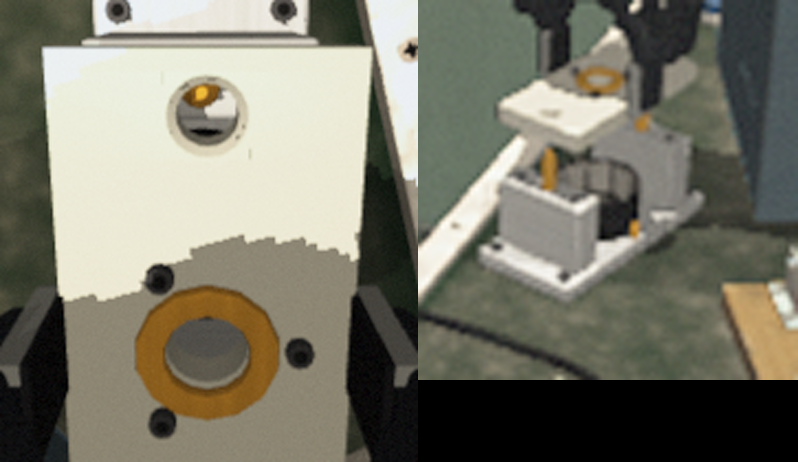

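```bash
python3 - <<'E'
from h import *
c=dict(np.load('/tmp/wrist.npz'));f=c['frame'].astype(int)
y=((f[...,0]-f[...,2]>70)&(f[...,0]>100));y[:150]=0;y[185:]=0;y[:,262:]&=True;y[:,:262]=0;y[:,306:]=0
v,u=np.where(y);print(u.min(),u.max(),v.min(),v.max(),u.mean(),v.mean())
for z in (84,80): print(z,onz(c,u.mean(),v.mean(),z))
p,r,s=tool();zb=p[2]+1.3+16
y=((f[...,0]-f[...,2]>60)&(f[...,0]>100));y[:240]=0;y[320:]=0;y[:,:240]=0;y[:,330:]=0
v,u=np.where(y);e=cv2.fitEllipse(cv2.convexHull(np.stack([u,v],1).astype(np.int32)));print(e,r.inv().apply(onz(c,*e[0],zb)-p))
go(460.7,88.6,92,74.0,1,5.5)
E
```

```text
276 289 158 168 282.1067961165049 162.46601941747574
84 [475.79955779 135.14884084  84.        ]
80 [475.6565296  134.66342658  80.        ]
((283.6463928222656, 280.03118896484375), (60.01475143432617, 65.64019775390625), 89.53618621826172) [  0.28365454   0.5543399  -17.29730503]
d [-1.2  2.  -5.9] turn [ 0.004 -0.002 -0.003] t 6.83 w 60.252294634914016 F [-0.5 -0.5 -0.6]
[0.16,-0.17,0.59,0.004,-0.002,-0.003,5.5],
```

Emit:
step_arm --pt "0.17 -0.17 0.3 0.004 -0.002 -0.003 5.5" --pt "0 0 0 0 0 0 5.5" --pt "0 0 0 0 0 0 5.5"

```text
time: 7.08
eef_pos: [461.2, 88.9, 95.8]
tool_rot: [0.0, 0.798, 0.602, 0.001]
wrist_force: [0.1, -0.3, -2.1]
grip_width: 60.1
```

```bash
python3 - <<'E'
from h import *
c=cap('wrist');f=c['frame'].astype(int)
y=((f[...,0]-f[...,2]>70)&(f[...,0]>100));y[:150]=0;y[190:]=0;y[:,:262]=0;y[:,306:]=0
v,u=np.where(y);print(u.min(),u.max(),v.min(),v.max(),u.mean(),v.mean(),onz(c,u.mean(),v.mean(),83))
go(460.7,88.6,88,74.0,1,5.5)
E
```

```text
275 291 158 172 283.7182320441989 164.70165745856355 [475.53809055 136.36128132  83.        ]
d [-0.5 -0.3 -7.8] turn [ 0.001 -0.001  0.001] t 7.13 w 60.08172173918464 F [ 0.2 -0.3 -1.7]
[-0.04,-0.04,0.78,0.001,-0.001,0.001,5.5],
```

Emit:
step_arm --pt "-0.02 -0.02 0.6 0.001 -0.001 0.001 5.5" --pt "0 0 0.5 0 0 0 5.5" --pt "0 0 0.4 0 0 0 5.5" --pt "0 0 0 0 0 0 5.5" --pt "0 0 0 0 0 0 5.5"

```text
time: 7.55
eef_pos: [461.0, 88.9, 79.0]
tool_rot: [0.0, 0.799, 0.602, -0.0]
wrist_force: [0.4, -0.3, -1.7]
grip_width: 59.9
```

```bash
python3 - <<'E'
from h import *
c=cap('wrist');f=c['frame'].astype(int)
y=((f[...,0]-f[...,2]>70)&(f[...,0]>100));y[:150]=0;y[195:]=0;y[:,:262]=0;y[:,306:]=0
v,u=np.where(y);print(u.min(),u.max(),v.min(),v.max(),u.mean(),v.mean(),onz(c,u.mean(),v.mean(),84))
go(460.7,88.6,75,74.0,1,5.5)
E
```

```text
274 293 159 178 283.44224422442244 168.16171617161717 [475.40064896 137.17819957  84.        ]
d [-0.2 -0.3 -4. ] turn [-0.     0.001 -0.   ] t 7.6 w 60.456073961047835 F [-0.2 -0.5 -1. ]
[-0.03,-0.01,0.40,-0.000,0.001,-0.000,5.5],
```

Emit:
step_arm --pt "0 0 0.4 0 0 0 5.5" --pt "0 0 0.4 0 0 0 5.5" --pt "0 0 0.3 0 0 0 5.5" --pt "0 0 0 0 0 0 5.5" --pt "0 0 0 0 0 0 5.5"

```text
time: 8.02
eef_pos: [461.0, 88.8, 66.9]
tool_rot: [0.0, 0.799, 0.602, -0.0]
wrist_force: [-0.6, 0.2, -1.8]
grip_width: 60.1
```

Emit:
step_arm --pt "0 0 0.15 0 0 0 5.5" --pt "0 0 0.15 0 0 0 5.5" --pt "0 0 0.1 0 0 0 5.5" --pt "0 0 0 0 0 0 5.5"

```text
time: 8.35
eef_pos: [461.1, 88.8, 62.7]
tool_rot: [0.0, 0.799, 0.602, -0.0]
wrist_force: [-0.0, -0.5, -1.4]
grip_width: 60.0
```

Emit:
step_arm --pt "0 0 0.12 0 0 0 5.5" --pt "0 0 0.12 0 0 0 5.5" --pt "0 0 0 0 0 0 5.5"

```text
time: 8.6
eef_pos: [461.2, 88.9, 60.2]
tool_rot: [0.0, 0.799, 0.602, 0.0]
wrist_force: [-0.9, 0.2, -1.7]
grip_width: 60.4
```

Emit:
step_arm --pt "0 0 0.1 0 0 0 5.5" --pt "0 0 0.1 0 0 0 5.5" --pt "0 0 0 0 0 0 5.5"

```text
time: 8.85
eef_pos: [461.2, 88.9, 58.1]
tool_rot: [0.0, 0.799, 0.602, 0.0]
wrist_force: [-0.3, 0.5, -1.7]
grip_width: 60.2
```

Emit:
step_arm --pt "0 0 0.1 0 0 0 5.5" --pt "0 0 0.05 0 0 0 5.5" --pt "0 0 0 0 0 0 5.5"

```text
time: 9.1
eef_pos: [461.4, 88.9, 57.7]
tool_rot: [0.001, 0.799, 0.602, 0.001]
wrist_force: [0.0, -0.0, -1.9]
grip_width: 60.1
```

Emit:
step_arm --pt "0 0 0.1 0 0 0 5.5" --pt "0 0 0.1 0 0 0 5.5" --pt "0 0 0.1 0 0 0 5.5"

```text
time: 9.35
eef_pos: [461.6, 88.9, 57.5]
tool_rot: [0.001, 0.799, 0.602, 0.001]
wrist_force: [-5.3, -0.9, 9.7]
grip_width: 59.9
```

```bash
python3 - <<'E'
from h import *
go(461,88.8,57,74.0,1,5.5)
c=cap('wrist');P=cloud(c)
print(P[150:160,225:260].reshape(-1,3).mean(0),P[225:235,300:335].reshape(-1,3).mean(0),P[150:160,310:335].reshape(-1,3).mean(0))
E
```

```text
d [-0.6 -0.1 -0.5] turn [ 0.003 -0.001 -0.   ] t 9.35 w 59.94696731306641 F [-5.3 -0.9  9.7]
[-0.03,-0.05,0.05,0.003,-0.001,-0.000,5.5],
[nan nan nan] [nan nan nan] [493.44044189 139.73012871  72.86504002]
```

Contact at the expected height, and the plate top reads level. Release.

Emit:
step_arm --pt "0 0 -0.03 0 0 0 6.2" --pt "0 0 0 0 0 0 6.6" --pt "0 0 0 0 0 0 7.2" --pt "0 0 0 0 0 0 7.6" --pt "0 0 0 0 0 0 7.6" --pt "0 0 0 0 0 0 7.6"

```text
time: 9.9
eef_pos: [462.1, 89.0, 58.0]
tool_rot: [0.001, 0.799, 0.602, 0.002]
wrist_force: [0.1, -0.4, -0.1]
grip_width: 75.8
```

Emit:
step_arm --pt "0 0 -0.5 0 0 0 7.6" --pt "0 0 -1 0 0 0 7.6" --pt "0 0 -2 0 0 0 7.6" --pt "0 0 -3 0 0 0 7.6" --pt "0 0 -4 0 0 0 8.0" --pt "0 0 -4 0 0 0 8.0" --pt "0 0 -3 0 0 0 8.0" --pt "0 0 0 0 0 0 8.0" --pt "0 0 0 0 0 0 8.0"

```text
time: 10.65
eef_pos: [459.1, 88.6, 245.5]
tool_rot: [0.001, 0.799, 0.602, 0.002]
wrist_force: [-0.1, -0.3, -0.3]
grip_width: 80.2
```

```bash
python3 - <<'E'
from h import *
c=cap('wrist','w6.png');P=cloud(c);f=c['frame'].astype(int)
p,r,s=tool();print(p.round(1),s['time'])
m=(abs(P[...,2]-73)<4);m[320:]=0
n,l,st,_=cv2.connectedComponentsWithStats(m.astype(np.uint8));k=1+st[1:,4].argmax();v,u=np.where(l==k)
print(len(u),cv2.minAreaRect(np.array([onz(c,a,b,72)[:2] for a,b in zip(u,v)],np.float32)))
Q=P[l==k];A=np.c_[Q[:,:2]-Q[:,:2].mean(0),np.ones(len(Q))];print('plane',np.linalg.lstsq(A,Q[:,2],rcond=None)[0])
y=((f[...,0]-f[...,2]>60)&(f[...,0]>90)).astype(np.uint8);n,l,st,ce=cv2.connectedComponentsWithStats(y)
for i in range(1,n):
    if st[i,4]>40:
        v,u=np.where(l==i);e=cv2.fitEllipse(cv2.convexHull(np.stack([u,v],1).astype(np.int32)));z=76 if st[i,4]>300 else 82;print(st[i],e,onz(c,*e[0],z))
E
```

```text
[459.2  88.6 245.7] 10.7
6166 ((461.8690490722656, 88.11741638183594), (125.44536590576172, 62.13303756713867), 73.95622253417969)
plane [ 9.94906242e-04 -1.13892138e-03  7.30585084e+01]
[  78   72  116  145 3885] ((132.00584411621094, 134.91104125976562), (104.50298309326172, 162.51568603515625), 155.917236328125) [330.45656311 186.32072764  76.        ]
[ 87 115  14  17 108] ((93.67184448242188, 123.06015014648438), (10.120932579040527, 18.04327964782715), 143.26087951660156) [302.11750488 206.38396375  82.        ]
[280 138  10  11  79] ((284.5310974121094, 142.96856689453125), (9.140870094299316, 10.014843940734863), 165.9806671142578) [475.2428378  136.81035357  82.        ]
[ 73 148  58  43 904] ((103.21234130859375, 169.32069396972656), (18.905942916870117, 73.18334197998047), 128.2497100830078) [287.8710514  162.59986219  76.        ]
[271 177  29  28 440] ((285.26690673828125, 190.38999938964844), (28.01367950439453, 28.841224670410156), 96.9366226196289) [462.39936093  89.06892198  76.        ]
[ 90 195  19  20 283] ((99.58236694335938, 204.67335510253906), (18.931976318359375, 19.45595932006836), 11.204833984375) [271.87545464 129.5420197   82.        ]
[281 229   9  13  90] ((284.77276611328125, 234.7189178466797), (9.001877784729004, 12.539567947387695), 3.4977705478668213) [448.74220301  43.47808472  82.        ]
```

View pics/w6.png

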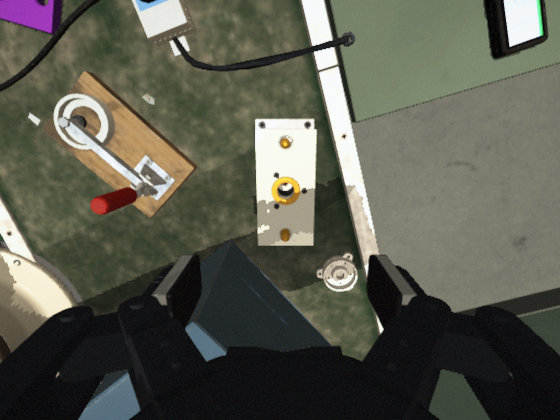

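Plate seated: the contour is at (461.9,88.1), yaw 74°, level, with both pins through at (285,143) and (285,235). The bush is at (285,190). Now the probe.

```bash
python3 - <<'E'
from h import *
go(473,300,270,74.0,7,8.0)
E
```

```text
d [ 13.8 211.4  24.3] turn [ 0.004 -0.002 -0.   ] t 10.7 w 79.78544306891646 F [-0.9  0.3  0.5]
[2.96,-0.64,-0.34,0.001,-0.000,-0.000,8.0],
[2.96,-0.64,-0.34,0.001,-0.000,-0.000,8.0],
[2.96,-0.64,-0.34,0.001,-0.000,-0.000,8.0],
[2.96,-0.64,-0.35,0.001,-0.000,-0.000,8.0],
[2.96,-0.64,-0.35,0.001,-0.000,-0.000,8.0],
[2.96,-0.64,-0.35,0.001,-0.000,-0.000,8.0],
[2.96,-0.64,-0.35,0.001,-0.000,-0.000,8.0],
```

Emit:
step_arm --pt "1.5 -0.3 -0.35 0 0 0 7.0" --pt "2.9 -0.6 -0.4 0.001 0 0 6.0" --pt "2.9 -0.6 -0.4 0.001 0 0 5.0" --pt "2.9 -0.6 -0.4 0.001 0 0 5.0" --pt "2.9 -0.6 -0.4 0 0 0 5.0" --pt "2.9 -0.6 -0.4 0 0 0 5.0" --pt "2.5 -0.6 -0.4 0 0 0 5.0" --pt "1.2 -0.3 0 0 0 0 5.0" --pt "0 0 0 0 0 0 5.0" --pt "0 0 0 0 0 0 5.0"

```text
time: 11.53
eef_pos: [470.6, 296.3, 264.8]
tool_rot: [-0.001, 0.8, 0.6, -0.006]
wrist_force: [-0.3, -0.6, -1.4]
grip_width: 50.1
```

```bash
python3 - <<'E'
from h import *
c=cap('wrist','w7.png');p,r,s=tool();print(p.round(1))
P=cloud(c)
m=(P[...,2]>160)&(P[...,2]<176)&(np.hypot(P[...,0]-490,P[...,1]-360)<40)
Q=P[m][:,:2].astype(np.float32);print('cap top',len(Q),cv2.minAreaRect(Q),np.median(P[m][:,2]))
v,u=np.where(m);print(u.min(),u.max(),v.min(),v.max())
m=(P[...,2]>86)&(P[...,2]<97)&(np.hypot(P[...,0]-490,P[...,1]-360)<40);Q=P[m][:,:2].astype(np.float32);print('tube top',len(Q),cv2.minEnclosingCircle(Q) if len(Q) else 0)
E
```

```text
[470.6 295.9 264.7]
cap top 957 ((490.38482666015625, 356.25115966796875), (23.928115844726562, 23.95427894592285), 38.544551849365234) 167.06414983395678
268 306 111 150
tube top 207 ((490.23406982421875, 356.102294921875), 18.87022590637207)
```

View pics/w7.png

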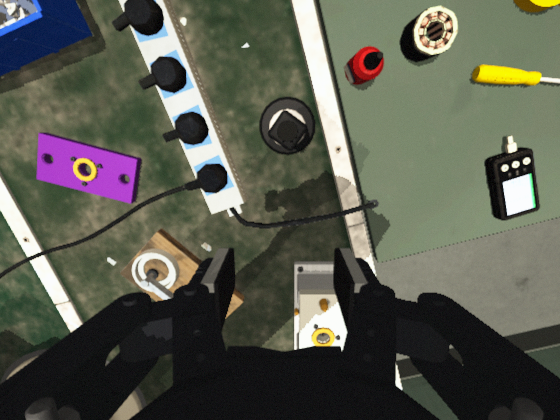

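```bash
python3 - <<'E'
from h import *
p,r,s=tool();print(s['joints'].round(3), np.degrees(np.arctan2(p[1],p[0])))
go(490.4,356.2,205,38.5,6,5.0)
E
```

```text
[5.610e-01 1.300e-01 2.880e-01 1.741e+00 1.000e-03 2.415e+00] 32.161705821142206
d [ 19.8  60.3 -59.7] turn [-0.006  0.011  0.615] t 11.58 w 50.10941257321222 F [-1.  -0.  -0.8]
[1.07,0.05,0.98,-0.001,0.002,0.103,5.0],
[1.06,-0.07,0.99,-0.001,0.002,0.103,5.0],
[1.05,-0.17,0.99,-0.001,0.002,0.103,5.0],
[1.02,-0.28,0.99,-0.001,0.002,0.103,5.0],
[0.99,-0.39,0.99,-0.001,0.002,0.103,5.0],
[0.94,-0.49,0.99,-0.001,0.002,0.103,5.0],
```

```bash
python3 - <<'E'
from h import *
go(490.4,356.2,205,128.5,9,5.0)
E
```

```text
d [ 19.8  60.3 -59.7] turn [-0.012  0.004 -0.955] t 11.58 w 50.10941257321222 F [-1.  -0.  -0.8]
[0.71,0.03,0.66,-0.001,0.000,-0.106,5.0],
[0.70,0.10,0.66,-0.001,0.000,-0.106,5.0],
[0.69,0.18,0.66,-0.001,0.000,-0.106,5.0],
[0.67,0.25,0.66,-0.001,0.000,-0.106,5.0],
[0.63,0.32,0.66,-0.001,0.000,-0.106,5.0],
[0.60,0.38,0.66,-0.001,0.000,-0.106,5.0],
[0.55,0.44,0.66,-0.001,0.000,-0.106,5.0],
[0.50,0.50,0.66,-0.001,0.000,-0.106,5.0],
[0.45,0.55,0.66,-0.001,0.000,-0.106,5.0],
```

Emit:
step_arm --pt "0.7 0.03 0 -0.001 0 -0.106 5.0" --pt "0.7 0.1 0.5 -0.001 0 -0.106 5.0" --pt "0.7 0.18 0.7 -0.001 0 -0.106 5.0" --pt "0.67 0.25 0.7 -0.001 0 -0.106 5.0" --pt "0.63 0.3 0.7 -0.001 0 -0.106 5.0" --pt "0.6 0.4 0.7 -0.001 0 -0.106 5.0" --pt "0.55 0.45 0.7 -0.001 0 -0.106 5.0" --pt "0.5 0.5 0.7 -0.001 0 -0.106 5.0" --pt "0.45 0.55 0.7 -0.001 0 -0.106 5.0" --pt "0 0 0 0 0 0 5.0" --pt "0 0 0 0 0 0 5.0"

```text
time: 12.5
eef_pos: [492.1, 341.9, 207.7]
tool_rot: [0.0, 0.422, 0.906, -0.004]
wrist_force: [0.4, -0.1, -0.3]
grip_width: 50.1
```

```bash
python3 - <<'E'
from h import *
c=cap('wrist');p,r,s=tool()
P=cloud(c)
m=(P[...,2]>160)&(P[...,2]<176)&(np.hypot(P[...,0]-490,P[...,1]-356)<22)
Q=P[m][:,:2].astype(np.float32);e=cv2.minAreaRect(Q);print('cap top',len(Q),e,np.median(P[m][:,2]), r.inv().apply(np.r_[e[0],169]-p))
go(490.4,356.2,185,128.5,2,5.0)
E
```

```text
cap top 1341 ((490.5483093261719, 356.3473815917969), (23.92612075805664, 24.039962768554688), 38.632080078125) 166.97241996996252 [12.29735794  8.39355469 38.57892445]
d [ -1.7  14.4 -22.7] turn [-0.008  0.004  0.026] t 12.55 w 50.02757168156828 F [0.2 1.  0.1]
[0.61,0.40,1.13,-0.004,0.002,0.013,5.0],
[0.61,0.39,1.13,-0.004,0.002,0.013,5.0],
```

Emit:
step_arm --pt "0.62 0.4 0.3 -0.004 0.002 0.013 5.0" --pt "0.62 0.4 0.3 -0.004 0.002 0.013 5.0" --pt "0 0 0.3 0 0 0 5.0" --pt "0 0 0 0 0 0 5.0"

```text
time: 12.88
eef_pos: [490.8, 355.3, 200.1]
tool_rot: [0.001, 0.441, 0.898, 0.002]
wrist_force: [-1.5, -0.4, -0.3]
grip_width: 50.3
```

```bash
python3 - <<'E'
from h import *
go(490.5,356.3,118,128.6,5,5.0)
E
```

```text
d [ -0.3   1.  -82.1] turn [ 0.004  0.    -0.016] t 12.88 w 50.257746370376104 F [-1.5 -0.4 -0.3]
[0.02,0.00,1.64,0.001,0.000,-0.003,5.0],
[0.02,0.00,1.64,0.001,0.000,-0.003,5.0],
[0.02,0.00,1.64,0.001,0.000,-0.003,5.0],
[0.02,0.00,1.64,0.001,0.000,-0.003,5.0],
[0.02,0.01,1.64,0.001,0.000,-0.003,5.0],
```

Emit:
step_arm --pt "0.02 0 1.5 0.001 0 -0.003 5.0" --pt "0.02 0 1.6 0.001 0 -0.003 5.0" --pt "0.02 0 1.6 0.001 0 -0.003 5.0" --pt "0.02 0 1.6 0.001 0 -0.003 5.0" --pt "0.02 0 1.0 0 0 -0.003 5.0" --pt "0 0 0 0 0 0 5.0" --pt "0 0 0 0 0 0 5.0"

```text
time: 13.47
eef_pos: [490.9, 355.3, 127.4]
tool_rot: [0.001, 0.437, 0.899, 0.002]
wrist_force: [-0.1, -0.1, 1.0]
grip_width: 49.8
```

```bash
python3 - <<'E'
from h import *
go(490.5,356.3,118,128.6,1,5.0)
E
```

```text
d [-0.4  1.  -9.4] turn [ 0.004  0.001 -0.008] t 13.47 w 49.84001304791821 F [-0.1 -0.1  1. ]
[0.10,0.02,0.94,0.004,0.001,-0.008,5.0],
```

Emit:
step_arm --pt "0.1 0.03 0.6 0.004 0.001 -0.008 5.0" --pt "0.03 0 0.2 0.001 0 -0.001 5.0" --pt "0 0 0 0 0 0 4.0" --pt "0 0 0 0 0 0 3.2" --pt "0 0 0 0 0 0 2.8"

```text
time: 13.88
eef_pos: [491.4, 357.3, 122.0]
tool_rot: [0.0, 0.433, 0.901, 0.001]
wrist_force: [-0.9, 0.6, -0.1]
grip_width: 28.0
```

```bash
python3 - <<'E'
from h import *
go(490.5,356.3,118,128.6,1,5.0)
E
```

```text
d [-0.9 -1.  -4. ] turn [ 0.002 -0.     0.002] t 13.88 w 27.989243808561874 F [-0.9  0.6 -0.1]
[-0.02,-0.13,0.40,0.002,-0.000,0.002,5.0],
```

Emit:
step_arm --pt "0 0 0 0 0 0 2.3" --pt "0 0 0 0 0 0 1.8" --pt "0 0 0 0 0 0 1.8" --pt "0 0 0 0 0 0 1.8" --pt "0 0 0 0 0 0 1.8"

```text
time: 14.3
eef_pos: [491.3, 357.3, 122.5]
tool_rot: [0.0, 0.433, 0.901, 0.001]
wrist_force: [-0.6, -0.1, -0.5]
grip_width: 23.3
```

Emit:
step_arm --pt "0 0 -0.3 0 0 0 1.8" --pt "0 0 -0.7 0 0 0 1.8" --pt "0 0 -1.2 0 0 0 1.8" --pt "0 0 -1.5 0 0 0 1.8" --pt "0 0 -1.5 0 0 0 1.8" --pt "0 0 -1.5 0 0 0 1.8" --pt "0 0 -1.5 0 0 0 1.8" --pt "0 0 -1.5 0 0 0 1.8" --pt "0 0 -1.5 0 0 0 1.8" --pt "0 0 -1.5 0 0 0 1.8" --pt "0 0 -0.7 0 0 0 1.8" --pt "0 0 0 0 0 0 1.8" --pt "0 0 0 0 0 0 1.8"

```text
time: 15.38
eef_pos: [490.9, 356.8, 274.6]
tool_rot: [0.003, 0.433, 0.901, 0.005]
wrist_force: [-0.8, 0.5, -2.0]
grip_width: 23.3
```

```bash
python3 - <<'E'
from h import *
go(462.3,89,245,128.6,12,1.8)
c=cap('side','s8.png');P=cloud(c);p,r,s=tool()
L=r.inv().apply(P.reshape(-1,3)-p).reshape(P.shape)
# stem: points near tool axis below TCP
m=(np.hypot(L[...,0],L[...,1])<16)&(L[...,2]>-5)&(L[...,2]<140)
for a in range(0,135,8):
    q=L[m&(L[...,2]>=a)&(L[...,2]<a+8)]
    if len(q): print(a,len(q),q.mean(0).round(1))
v,u=np.where(m);print(u.min(),u.max(),v.min(),v.max())
E
```

```text
d [ -28.6 -267.8  -29.6] turn [0.011 0.    0.001] t 15.38 w 23.33467652104204 F [-0.8  0.5 -2. ]
[-1.59,-1.58,0.23,0.001,0.000,0.000,1.8],
[-1.59,-1.58,0.23,0.001,0.000,0.000,1.8],
[-1.59,-1.58,0.23,0.001,0.000,0.000,1.8],
[-1.59,-1.58,0.23,0.001,0.000,0.000,1.8],
[-1.59,-1.58,0.24,0.001,0.000,0.000,1.8],
[-1.59,-1.58,0.24,0.001,0.000,0.000,1.8],
[-1.59,-1.58,0.24,0.001,0.000,0.000,1.8],
[-1.59,-1.58,0.24,0.001,0.000,0.000,1.8],
[-1.59,-1.58,0.24,0.001,0.000,0.000,1.8],
[-1.60,-1.58,0.24,0.001,0.000,0.000,1.8],
[-1.60,-1.58,0.24,0.001,0.000,0.000,1.8],
[-1.60,-1.58,0.25,0.001,0.000,0.000,1.8],
0 48 [9.5 3.1 4. ]
8 44 [ 8.5  2.4 11.8]
16 32 [ 7.7  2.5 20.3]
24 16 [ 5.3  2.2 26.7]
32 13 [ 1.3  3.  35.9]
40 11 [ 2.4  2.5 43.9]
48 13 [ 0.9  1.1 52.3]
56 14 [ 1.6  1.4 59.8]
64 12 [ 1.3  1.3 67.6]
72 16 [ 1.1  2.1 75.8]
80 12 [ 1.3  2.1 84.3]
88 14 [ 0.8  2.4 92. ]
96 13 [  1.1   2.4 100.9]
104 6 [  0.8   2.2 106.8]
236 249 172 219
```

Emit:
step_arm --pt "-0.8 -0.8 0 0.002 0 0 1.8" --pt "-1.6 -1.6 0.2 0.002 0 0 1.8" --pt "-1.6 -1.6 0.3 0.002 0 0 1.8" --pt "-1.6 -1.6 0.3 0.001 0 0 1.8" --pt "-1.6 -1.6 0.3 0.001 0 0 1.8" --pt "-1.6 -1.6 0.3 0.001 0 0 1.8" --pt "-1.6 -1.6 0.3 0.001 0 0 1.8" --pt "-1.6 -1.6 0.3 0 0 0 1.8" --pt "-1.6 -1.6 0.3 0 0 0 1.8" --pt "-1.6 -1.6 0.3 0 0 0 1.8" --pt "-1.5 -1.5 0.3 0 0 0 1.8" --pt "-1.0 -1.0 0.3 0 0 0 1.8" --pt "-0.4 -0.4 0 0 0 0 1.8" --pt "0 0 0 0 0 0 1.8" --pt "0 0 0 0 0 0 1.8"

```text
time: 16.68
eef_pos: [451.6, 81.8, 226.3]
tool_rot: [-0.007, 0.433, 0.901, -0.009]
wrist_force: [0.0, -0.1, -1.1]
grip_width: 23.0
```

```bash
python3 - <<'E'
from h import *
go(462.3,89,218,128.6,2,1.8)
E
```

```text
d [10.7  7.2 -8.3] turn [-0.022 -0.005  0.001] t 16.68 w 23.037303327669626 F [ 0.  -0.1 -1.1]
[-0.06,0.65,0.40,-0.011,-0.002,0.001,1.8],
[-0.05,0.65,0.41,-0.011,-0.002,0.001,1.8],
```

Emit:
step_arm --pt "-0.06 0.65 0.3 -0.011 -0.002 0 1.8" --pt "-0.06 0.65 0.2 -0.011 -0.002 0 1.8" --pt "0 0 0 0 0 0 1.8" --pt "0 0 0 0 0 0 1.8" --pt "0 0 0 0 0 0 1.8"

```text
time: 17.1
eef_pos: [463.9, 92.6, 219.8]
tool_rot: [0.0, 0.432, 0.902, 0.001]
wrist_force: [0.2, 0.6, -1.2]
grip_width: 23.4
```

```bash
python3 - <<'E'
from h import *
go(462.3,89,218,128.6,1,1.8)
c=cap('wrist','w9.png');s=cap('side','s9.png');q=cap('scene')
a=c['frame'][100:400,150:410];b=s['frame'][130:260,255:365]
A=cv2.resize(a,None,fx=1.5,fy=1.5,interpolation=cv2.INTER_CUBIC);B=cv2.resize(b,None,fx=3.45,fy=3.45,interpolation=cv2.INTER_CUBIC)
o=np.zeros((450,A.shape[1]+B.shape[1],3),np.uint8);o[:,:A.shape[1]]=A;o[:B.shape[0],A.shape[1]:]=B;print(A.shape,B.shape)
cv2.imwrite('pics/c9.png',o[:,:,::-1])
E
```

```text
d [-1.6 -3.6 -1.8] turn [ 0.003 -0.001  0.004] t 17.1 w 23.43150762202937 F [ 0.2  0.6 -1.2]
[-0.18,-0.35,0.18,0.003,-0.001,0.004,1.8],
(450, 390, 3) (448, 380, 3)
```

View pics/c9.png

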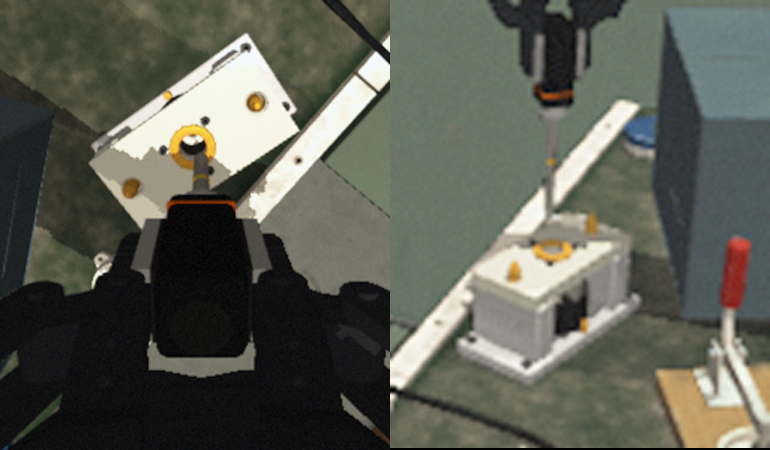

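The wrist crop shows the stem tip at (200,155), against the bush at (192,146). The side crop shows an upright stem with its tip at (548,215). Next, the stem axis in the tool frame.

```bash
python3 - <<'E'
from h import *
c=dict(np.load('/tmp/wrist.npz'));P=cloud(c);p,r,s=tool();f=c['frame'].astype(int)
L=r.inv().apply(P.reshape(-1,3)-p).reshape(P.shape)
m=(np.hypot(L[...,0],L[...,1])<12)&(L[...,2]>42)&(L[...,2]<125);m[:,:270]=0;m[:,300:]=0
cl=r.inv().apply(np.asarray(c['position'])-p);print('cam tool',cl)
for a in range(42,125,8):
    k=m&(L[...,2]>=a)&(L[...,2]<a+8);q=L[k]
    if len(q)>3: print(a,len(q),q.mean(0).round(2),'y',q[:,1].min().round(1),q[:,1].max().round(1),'xmax',np.percentile(q[:,0],95).round(1))
print('tip z',np.percentile(L[m][:,2],[95,99,100]))
v,u=np.where(m);print(u.min(),u.max(),v.min(),v.max())
c=dict(np.load('/tmp/side.npz'));P=cloud(c);L=r.inv().apply(P.reshape(-1,3)-p).reshape(P.shape)
m=(np.hypot(L[...,0],L[...,1])<16)&(L[...,2]>45)&(L[...,2]<120)
d=r.inv().apply(np.asarray(c['position'])-p);d/=np.linalg.norm(d);print('side dir',d.round(2))
for lo,hi in((45,65),(65,85),(85,100),(100,120)):
    q=L[m&(L[...,2]>lo)&(L[...,2]<hi)];print(len(q),(q.mean(0)-3.2*np.r_[d[:2],0]/np.hypot(*d[:2])).round(2),q[:,2].max())
# bush now
c=dict(np.load('/tmp/wrist.npz'));y=((f[...,0]-f[...,2]>60)&(f[...,0]>90)).astype(np.uint8);y[:175]=0;y[215:]=0;y[:,:258]=0;y[:,297:]=0
n,l,st,ce=cv2.connectedComponentsWithStats(y);k=1+st[1:,4].argmax();v,u=np.where(l==k)
e=cv2.fitEllipse(cv2.convexHull(np.stack([u,v],1).astype(np.int32)));print(e,onz(c,*e[0],76))
E
```

```text
cam tool [  69.87748526    1.80580166 -143.16101941]
42 14 [ 3.31  1.55 48.84] y -0.7 4.0 xmax 3.9
50 39 [ 2.87  1.59 54.07] y -2.2 5.5 xmax 3.8
58 50 [ 2.63  1.64 62.3 ] y -2.3 5.6 xmax 3.8
66 29 [ 2.95  1.29 70.96] y -2.5 5.0 xmax 3.8
74 26 [ 2.84  1.86 78.17] y -1.8 5.1 xmax 3.7
82 27 [ 2.89  1.58 85.86] y -1.9 5.2 xmax 3.6
90 25 [ 2.61  1.6  93.95] y -2.1 5.3 xmax 3.5
98 23 [  2.66   1.52 101.61] y -2.2 5.4 xmax 3.6
106 11 [  2.76   1.25 108.13] y -2.3 4.6 xmax 3.4
tip z [104.94073474 109.11484208 109.93357897]
278 289 202 226
side dir [ 0.87  0.3  -0.38]
22 [-2.01  1.   55.21] 63.859014402563304
22 [-1.98  1.33 75.77] 84.27632623956833
14 [-2.41  2.49 92.7 ] 98.42384665978074
10 [ -3.47   1.21 104.99] 109.78750327486014
((277.92486572265625, 197.73614501953125), (30.28041648864746, 30.938127517700195), 90.74134826660156) [461.94621624  88.99016359  76.        ]
```

```bash
python3 - <<'E'
from h import *
go(460.8,88.4,215,128.6,2,1.8)
E
```

```text
d [-3.  -3.8 -5. ] turn [ 0.003 -0.001  0.004] t 17.25 w 23.427722760023908 F [-0.3 -0.5 -0.9]
[-0.06,-0.24,0.25,0.001,-0.001,0.002,1.8],
[-0.06,-0.24,0.25,0.001,-0.001,0.002,1.8],
```

Emit:
step_arm --pt "-0.06 -0.24 0.1 0.001 -0.001 0.002 1.8" --pt "-0.06 -0.24 0.1 0.001 0 0.002 1.8" --pt "0 0 0 0 0 0 1.8" --pt "0 0 0 0 0 0 1.8" --pt "0 0 0 0 0 0 1.8"

```text
time: 17.67
eef_pos: [460.4, 87.7, 218.0]
tool_rot: [0.0, 0.434, 0.901, 0.0]
wrist_force: [-0.2, -0.2, -1.6]
grip_width: 23.0
```

```bash
cat > stem.py <<'E'
from h import *
go(460.8,88.4,141.5,128.6,1,1.8)
c=cap('wrist');P=cloud(c);p,r,s=tool();f=c['frame'].astype(int);print(p.round(2))
L=r.inv().apply(P.reshape(-1,3)-p).reshape(P.shape)
m=(np.hypot(L[...,0],L[...,1])<12)&(L[...,2]>46)&(p[2]-L[...,2]>84);m[:,:268]=0;m[:,300:]=0
q=L[m];ax=np.array([np.percentile(q[:,0],93)-3.9,(q[:,1].max()+q[:,1].min())/2,100]);print('stem tool',len(q),ax.round(2),'world',(p+r.apply(ax)).round(2),'low z',(p[2]-q[:,2].max()).round(1))
y=((f[...,0]-f[...,2]>60)&(f[...,0]>90)).astype(np.uint8);y[:120]=0;y[225:]=0;y[:,:245]=0;y[:,315:]=0
n,l,st,ce=cv2.connectedComponentsWithStats(y);k=1+st[1:,4].argmax();v,u=np.where(l==k)
e=cv2.fitEllipse(cv2.convexHull(np.stack([u,v],1).astype(np.int32)));print('bush',e,onz(c,*e[0],76).round(2))
E
python3 stem.py
```

```text
d [  0.4   0.7 -76.5] turn [ 0.001  0.    -0.001] t 17.67 w 23.011103128859215 F [-0.2 -0.2 -1.6]
[0.03,0.07,7.65,0.001,0.000,-0.001,1.8],
[460.38  87.75 218.08]
stem tool 244 [ -0.31   1.25 100.  ] world [461.61  88.31 118.08] low z 109.0
bush ((284.27886962890625, 196.40179443359375), (30.547029495239258, 31.553482055664062), 80.14463806152344) [462.03  89.05  76.  ]
```

Emit:
step_arm --pt "0.03 0.07 0.3 0.001 0 0 1.8" --pt "0 0 0.6 0 0 0 1.8" --pt "0 0 0.6 0 0 0 1.8" --pt "0 0 0.5 0 0 0 1.8" --pt "0 0 0.3 0 0 0 1.8" --pt "0 0 0 0 0 0 1.8" --pt "0 0 0 0 0 0 1.8"

```text
time: 18.3
eef_pos: [460.5, 88.4, 191.7]
tool_rot: [-0.001, 0.434, 0.901, -0.001]
wrist_force: [0.2, -0.5, -0.6]
grip_width: 23.3
```

```bash
python3 stem.py
```

```text
d [  0.3  -0.  -50.2] turn [-0.002 -0.    -0.001] t 18.3 w 23.27730948115588 F [ 0.2 -0.5 -0.6]
[-0.02,0.03,5.02,-0.002,-0.000,-0.001,1.8],
[460.52  88.4  191.75]
stem tool 239 [ -0.28   1.28 100.  ] world [461.56  88.91  91.74] low z 84.4
bush ((283.877685546875, 204.73025512695312), (34.17607116699219, 34.753910064697266), 176.61671447753906) [462.33  88.5   76.  ]
```

Emit:
step_arm --pt "-0.03 0.02 0.2 -0.002 0 0 1.8" --pt "0 0 0.4 0 0 0 1.8" --pt "0 0 0.5 0 0 0 1.8" --pt "0 0 0.5 0 0 0 1.8" --pt "0 0 0.4 0 0 0 1.8" --pt "0 0 0 0 0 0 1.8" --pt "0 0 0 0 0 0 1.8"

```text
time: 18.93
eef_pos: [461.0, 88.3, 169.8]
tool_rot: [0.0, 0.434, 0.901, 0.001]
wrist_force: [0.2, -0.3, -1.3]
grip_width: 23.4
```

```bash
sed -i 's/>84)/>80)/' stem.py; python3 stem.py
```

```text
d [ -0.2   0.1 -28.3] turn [ 0.001 -0.    -0.001] t 18.93 w 23.359237769686878 F [ 0.2 -0.3 -1.3]
[0.02,-0.02,2.83,0.001,-0.000,-0.001,1.8],
[461.05  88.3  169.84]
stem tool 183 [ -0.26   1.32 100.  ] world [462.32  89.    69.84] low z 80.1
bush ((283.1160583496094, 210.32492065429688), (35.19437789916992, 37.24208450317383), 90.66510009765625) [461.86  89.14  76.  ]
```

Centred within about 0.5 mm, so I continue down.

Emit:
step_arm --pt "0 0 0.3 0 0 0 1.8" --pt "0 0 0.5 0 0 0 1.8" --pt "0 0 0.5 0 0 0 1.8" --pt "0 0 0.5 0 0 0 1.8" --pt "0 0 0.4 0 0 0 1.8" --pt "0 0 0.1 0 0 0 1.8" --pt "0 0 0 0 0 0 1.8" --pt "0 0 0 0 0 0 1.8"

```text
time: 19.65
eef_pos: [461.0, 88.3, 144.2]
tool_rot: [0.0, 0.434, 0.901, 0.001]
wrist_force: [0.3, 0.7, -1.4]
grip_width: 23.3
```

```bash
python3 stem.py; python3 - <<'E'
from h import *
c=dict(np.load('/tmp/wrist.npz'));s=cap('side')
a=c['frame'][150:280,220:350];b=s['frame'][170:250,270:350]
o=np.hstack([cv2.resize(x,(400,400),interpolation=cv2.INTER_CUBIC) for x in (a,b)]);cv2.imwrite('pics/c10.png',o[:,:,::-1])
E
```

```text
d [-0.2  0.1 -2.7] turn [ 0.001 -0.    -0.001] t 19.65 w 23.32916372152982 F [ 0.3  0.7 -1.4]
[0.02,-0.01,0.27,0.001,-0.000,-0.001,1.8],
[461.06  88.34 144.31]
stem tool 91 [ -0.1    1.31 100.  ] world [462.23  89.16  44.31] low z 80.0
bush ((283.1751708984375, 219.83926391601562), (38.48884201049805, 41.21456527709961), 87.888671875) [461.7   89.38  76.  ]
```

View pics/c10.png

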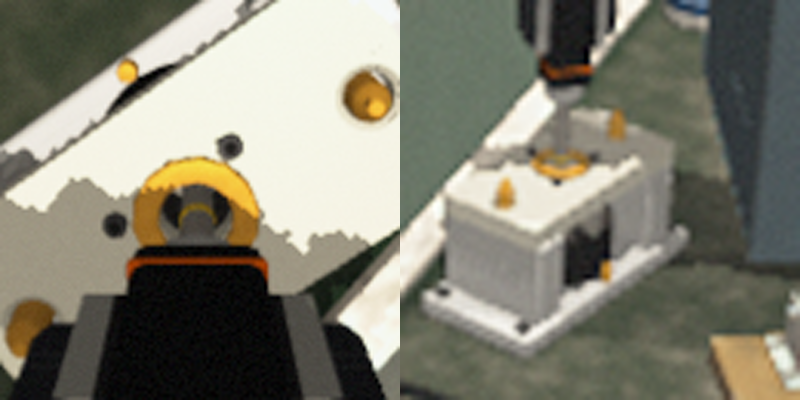

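```bash
python3 - <<'E'
from h import *
c=dict(np.load('/tmp/wrist.npz'));p,r,s=tool()
o=r.inv().apply(np.asarray(c['position'])-p);f=c['frame'].astype(int)
y=(f[...,0]-f[...,2]>50);print([(v,int(y[v,281:288].sum())) for v in range(210,232)])
for v in (217,219,221):
    d=r.inv().apply(ray(c,283.5,v));t=(3.7-o[0])/d[0];print(v,p[2]-(o+t*d)[2])
E
```

```text
[(210, 1), (211, 0), (212, 0), (213, 0), (214, 0), (215, 0), (216, 5), (217, 7), (218, 4), (219, 0), (220, 0), (221, 0), (222, 0), (223, 0), (224, 0), (225, 0), (226, 0), (227, 0), (228, 0), (229, 0), (230, 0), (231, 0)]
217 79.38046695429665
219 84.04477778661564
221 88.5212794058803
```

Emit:
step_arm --pt "0 0 0.15 0 0 0 1.8" --pt "0 0 0.1 0 0 0 1.8" --pt "0 0 0 0 0 0 1.8" --pt "0 0 0 0 0 0 1.8" --pt "0 0 0 0 0 0 1.8" --pt "0 0 0 0 0 0 1.8" --pt "0 0 0 0 0 0 1.8" --pt "0 0 0 0 0 0 1.8"

```text
time: 20.42
eef_pos: [461.6, 88.4, 142.6]
tool_rot: [0.001, 0.434, 0.901, 0.001]
wrist_force: [0.5, -0.2, -1.0]
grip_width: 23.3
```

Emit:
step_arm --pt "0 0 0 0 0 0 1.8" --pt "0 0 0 0 0 0 1.8" --pt "0 0 0 0 0 0 1.8" --pt "0 0 0 0 0 0 1.8" --pt "0 0 0 0 0 0 1.8" --pt "0 0 0 0 0 0 1.8" --pt "0 0 0 0 0 0 1.8" --pt "0 0 0 0 0 0 1.8" --pt "0 0 0 0 0 0 1.8" --pt "0 0 0 0 0 0 1.8" --pt "0 0 0 0 0 0 1.8" --pt "0 0 0 0 0 0 1.8" --pt "0 0 0 0 0 0 1.8" --pt "0 0 0 0 0 0 1.8" --pt "0 0 0 0 0 0 1.8" --pt "0 0 0 0 0 0 1.8" --pt "0 0 0 0 0 0 1.8" --pt "0 0 0 0 0 0 1.8" --pt "0 0 0 0 0 0 1.8" --pt "0 0 0 0 0 0 1.8"

```text
time: 22.08
eef_pos: [461.6, 88.5, 142.6]
tool_rot: [0.001, 0.434, 0.901, 0.001]
wrist_force: [-0.9, -0.2, -0.4]
grip_width: 23.7
```

```bash
python3 stem.py; python3 -c "
from h import *
print(ctrl.observe()['qvel'].round(4))"
```

```text
d [-0.8 -0.1 -1.1] turn [ 0.003  0.001 -0.001] t 22.08 w 23.67165443152115 F [-0.9 -0.2 -0.4]
[0.05,-0.07,0.11,0.003,0.001,-0.001,1.8],
[461.63  88.45 142.6 ]
stem tool 73 [ -0.2   1.3 100. ] world [463.01  89.23  42.61] low z 80.1
bush ((282.2030334472656, 219.35787963867188), (37.0774040222168, 41.42874526977539), 88.9188232421875) [461.31  89.78  76.  ]
[ 0.0009 -0.0002  0.0012  0.0014 -0.0008 -0.0001]
```

Emit:
step_arm --pt "0.04 -0.06 0.08 0.003 0 0 1.8" --pt "0 0 0 0 0 0 1.8" --pt "0 0 0 0 0 0 1.8" --pt "0 0 0 0 0 0 1.8" --pt "0 0 0 0 0 0 1.8" --pt "0 0 0 0 0 0 1.8" --pt "0 0 0 0 0 0 1.8" --pt "0 0 0 0 0 0 1.8" --pt "0 0 0 0 0 0 1.8" --pt "0 0 0 0 0 0 1.8"

```text
time: 22.97
eef_pos: [460.8, 88.4, 141.7]
tool_rot: [0.0, 0.434, 0.901, -0.0]
wrist_force: [0.4, 0.5, -0.7]
grip_width: 23.4
```

Emit:
step_arm --pt "0 0 0 0 0 0 1.8" --pt "0 0 0 0 0 0 1.8" --pt "0 0 0 0 0 0 1.8" --pt "0 0 0 0 0 0 1.8" --pt "0 0 0 0 0 0 1.8" --pt "0 0 0 0 0 0 1.8" --pt "0 0 0 0 0 0 1.8" --pt "0 0 0 0 0 0 1.8" --pt "0 0 0 0 0 0 1.8" --pt "0 0 0 0 0 0 1.8" --pt "0 0 0 0 0 0 1.8" --pt "0 0 0 0 0 0 1.8" --pt "0 0 0 0 0 0 1.8" --pt "0 0 0 0 0 0 1.8" --pt "0 0 0 0 0 0 1.8" --pt "0 0 0 0 0 0 1.8" --pt "0 0 0 0 0 0 1.8" --pt "0 0 0 0 0 0 1.8" --pt "0 0 0 0 0 0 1.8" --pt "0 0 0 0 0 0 1.8"

```text
time: 24.63
eef_pos: [460.8, 88.4, 141.7]
tool_rot: [0.0, 0.434, 0.901, -0.0]
wrist_force: [0.6, 0.2, -1.1]
grip_width: 23.6
```

```bash
python3 stem.py
```

```text
d [-0.  -0.  -0.2] turn [-0.001  0.001 -0.001] t 24.63 w 23.631101575534085 F [ 0.6  0.2 -1.1]
[0.00,-0.00,0.02,-0.001,0.001,-0.001,1.8],
[460.84  88.41 141.72]
stem tool 73 [ -0.36   1.28 100.  ] world [462.05  88.84  41.72] low z 80.1
bush ((283.4127197265625, 220.026611328125), (36.70521926879883, 41.21196365356445), 86.92426300048828) [461.17  89.95  76.  ]
```

```bash
python3 -c "
from h import *
print(ctrl.close_job())"
```

```text
the job is handed in; nothing more can be done
None
```

The guide plate is seated on the fixture and released. The probe is through the bush at reading depth, held still in the gripper, and the job is handed in at about 24.6 s. No verdict is reported.

- **Plate:** after release it measured level, with slope about 0.1 %. Its centre was within about 1 mm of the fixture's, yaw 74.0° on both, and both pins were through their holes.
- **Probe:** the last stem position was (462.05, 88.84) against a bush centre of about (462.0, 89.05), measured before the probe covered it. The last look at the bush, partly hidden by the probe, gave about (461.2, 90.0). I took that as biased and did not act on it.
- **Depth and hold:** the tip is at about 30 mm, from the grip height and an earlier sighting of the ring. The tool held the same pose for over 1.6 s. The wrist force stayed near the probe's own weight, so there was no sign of contact.
- **Disagreements:** the cameras put the stem 1.3 mm off the jaw centre line, so I centred on the camera's stem and bush positions. The height readings ran about 1 mm high.
- **Not checked:** I did not measure the bell or the bystanders at the end. In the last crops the bell looked undisturbed.

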